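Clear the scraper plate, extend the docked grill brush handle and hold it

TASK

Slide the flat steel scraper plate straight up out of its slotted holder by its top edge and stand it in the narrow open metal caddy, because it covers the button of the docked grill brush. Then squeeze the brush's button in with the grip, pull the telescoping handle up past the first stop to the second stop, fully extended, and finish still gripping it there: do not let go. Leave the other things on the shelf where they are.

Things in the scene. Friction and masses are not known exactly. Their poses are not given: they have to be found in the camera images.
- dock: Fixed black dock, base slab 150 (x) x 130 (y) x 20 mm; origin centre of underside, z up. A wooden grill-brush head sits in it, its handle upright on the axis x = +20, y = 0 mm. In front (-x), two grooved posts (y = +-45 mm, tops 85 mm above the shelf) form a slotted holder in the plane x = -18 mm, grooves 7 mm wide; the plate stands there on the slab (z = 20 mm).
- handle_grip (a point): Centre of the brush handle's upright black grip, on its axis at button height: 125 mm above the shelf when collapsed; axes as the dock's. Grip 30 (x) x 28 (y) mm, from 30 mm below to 25 mm above this point. The button is mid-way on its -x face: fingers closing along x press it. The plate in its holder stands 15 mm before the button (no room for a finger), its top 35 mm above the grip's.
- handle (a joint): Upward extension of the telescoping handle, m: 0 collapsed (start), first stop 0.045, second stop = end of travel 0.090. A pin locks it at each stop unless the button is in; with the button held in it slides freely (0.15 kg, 1 N friction) through the first stop to the second, and sinks if let go between stops.
- button (a joint): Travel of the button into the grip along the dock's +x, m: 0 out (stands 6 mm proud of the -x face), 0.006 flush. 16 mm wide (y), 22 mm tall; spring 2 N at first, 6 N when flush. It unlocks the handle from 0.003 on. Centre the fingers on the handle, so that they drive it flush.
- plate_mid (a point): Centre of the flat steel scraper plate: 80 mm wide (y), 165 mm tall (z), 4 mm thick (x), about 0.35 kg; its top edge is thicker, 10 mm (x) by 14 mm tall. At the start it stands upright in the dock's grooves, underside 20 mm above the shelf, and slides up freely; it must rise 65 mm to clear the posts.
- plate_edge (a point): Middle of the plate's thicker top edge, 7 mm below its top and 158 mm above its underside; same axes. Grip it across x (10 mm).
- plate_foot (a point): Middle of the plate's lower edge; same axes.
- plate: The scraper plate as a whole, its origin at the middle of its lower edge, as plate_foot.
- caddy: Narrow open-topped metal caddy, fixed to the shelf, empty: outside 56 (x) x 126 (y) x 90 mm tall, walls and floor 3 mm, so inside 50 x 120 mm; origin at the centre of its underside. The plate stands in it with its width along the caddy's y and may lean on its rim.
- shaker: Bystander: closed glass shaker with metal flip-top lid, 50 mm across, 88 mm tall, origin under its centre.
- basting_brush: Bystander: silicone basting brush lying flat along its x, 235 mm long, 12 mm high, origin near its middle on the shelf; lies between dock and caddy.
- grill_scraper: Bystander: wooden-handled grill scraper lying flat along its x, 255 mm long, 18 mm high, origin between handle and blade, on the shelf.
- oil: Bystander: glass oil bottle, 54 mm across, 150 mm tall, origin under its centre.
- spice: Bystander: spice jar, 44 mm across, 80 mm tall, origin under its centre.
- bowl: Bystander: white bowl, 120 mm across, 45 mm tall, origin under its centre.
There are look-alikes about, which are no part of the job. Leave any pink look-alike of the plate alone.

How it is judged:
On the way, in this order (a step that is already met when the one before it is completed fails the run):
1. the scraper plate stands in the caddy, let go (x of plate_foot in the frame of caddy between -0.035 and 0.035 m and y of plate_foot in the frame of caddy between -0.06 and 0.06 m and z of plate_foot in the frame of caddy between -0.005 and 0.025 m and angle between plate_mid's own z axis and vertical below 0.9 rad and linear speed of plate below 0.05 m/s and contact force between the fingers and plate below 0.1 N), for 0.2 s.
2. the button is squeezed in while the handle is still collapsed (value of joint button above 0.003 m and value of joint handle below 0.012 m and contact force between the fingers and handle above 2 N), for 0.1 s.
3. the handle is pulled up to the second stop (value of joint handle above 0.084 m), for 0.2 s.
At the end, for the whole second after the job is handed in: The robot's fingers still grip the handle (over 3 N), which is at rest at the second stop (extended more than 84 of 90 mm); the plate stands at rest in the caddy, let go, its lower edge inside the walls and within 25 mm of the caddy's underside level, leaning less than 0.9 rad (all of step 1 and value of joint handle above 0.084 m and velocity of joint handle between -0.02 and 0.02 m/s and contact force between the fingers and handle above 3 N); the arm keeps its last pose, push and grip.
It fails at once if a bystander is pushed more than 40 mm away (distance of any of shaker, basting_brush, grill_scraper, oil, spice, bowl from where it was at the start of the episode above 0.04 m).
It fails at once if the shaker, oil bottle, spice jar or bowl is tipped over (angle between any of shaker, oil, spice, bowl's own z axis and vertical above 0.6 rad).
It also fails if it takes over 54 s, if anything falls off the work surface, if the arm or the gripper's body presses on something with over 40 N, if the wrist force passes 120 N, or if a joint passes its speed limit or range.

ROBOT

A 6-joint arm with a two-finger parallel gripper is mounted at the origin on the work surface. World frame = base frame: x ahead of the robot, y to its left, z up, the work surface at z = 0. Lengths are in m, angles in rad, forces in N, time in s.
With the tool pointing down it reaches from about 0.3 to 0.775 m from the base axis. Payload 14.6 kg.
Tool frame: the origin (TCP) lies midway between the tips of the shut fingers; the grasp point (between the pads) lies 19 mm behind it (robot.grasp_offset is the distance from the TCP to the grasp point, in m); z points along the fingers, y is the direction in which the jaws open and shut (so a half turn about z gives the same grasp; the last joint's range is limited). The gripper opens to 94 mm and grips with 3 to 60 N. Pads are 16 mm wide; open, the fingers measure 119 mm over their backs; the gripper's body (75 mm by 177 mm) begins 78 mm behind the grasp point.
Start: joints at [1.243, 0.3, 1.521, -0, 1.321, -0.067], TCP at [0.142, 0.531, 0.205] pointing down, gripper open.
Joint ranges: [-3.03, 3.03], [-0.79, 2.21], [0.23, 2.52], [-1.04, 4.18], [0, 3.07], [-2.55, 2.55]. Speed limits (rad/s): [2.22, 2.22, 2.57, 3.14, 3.14, 3.14].

INTERFACE

Orientations are given as a unit quaternion [w, x, y, z].
In Python, from station import robot, cams gives the robot as it stands.
- The arm moves only by the tool jog_arm, never from a script. Its argument "commands" is a list of rows, each an object with "fingers": the opening, from 0 (shut) to 1 (fully open); "dp": the shift along the tool's x, y, z in cm, a list of three; "rot": the turn, a rotation vector about the tool's x, y, z in units of 5 degrees (1.0 is 5 degrees), a list of three. In form: [{"fingers": fingers, "dp": [x, y, z], "rot": [ax, ay, az]}, ...]. A call has 1 to 5 rows; each row is the pose to reach, as a shift and turn from the pose commanded when the call began, along the tool's axes at that moment; what a row does not reach only later rows make up. A row lasts 1/12 s, in which the tool goes at most 41.7 mm and 7.16 degrees, less where a joint would pass 70% of its speed; a pose out of reach is approached as far as the arm can. A call with a gripper value outside its range is refused whole. The fingers move at their own pace and stop on an object; "grip_force" is the grip in N (left out, the last holds). Time passes only in rows, so rows that repeat a pose let the fingers close. It gives the time, the measured TCP pose, the force and the opening at its end, in the units of the state.
- robot.get_state(): the state, without advancing time (a new reading comes with each control period).
- cams.capture(name): name is "scene" or "top"; returns a dict with "image" (400x640x3 uint8, red, green, blue), "mtx" (3x3 intrinsics, pixels), "R" (3x3) and "t" (3): a world point X has camera coordinates R X + t. Camera axes: x right, y down, z forward; pixel columns grow to the right and rows downward; lengths in m; the calibration is good to about 2 mm. A picture is of the moment at which its call begins. There is no depth.
- robot.sign_off(): hands the job in, once; it reports no verdict.
The state is a dict: "time_s": time; "joint_pos": joint angles; "qd": joint speeds; "joint_efforts": joint torques, N m; "tcp_pos": TCP position; "tcp_rot": TCP orientation; "contact_force": force on the tool from outside, world axes, zero at the start; "moment": the same for the moment, N m; "opening": finger opening in m.
Only numpy, scipy, OpenCV 4.12 (cv2) and the standard library are available. Lean on these libraries where they do the work, as an engineer would, in place of code of your own. Each camera call takes 0.05 s, during which the arm holds its last target.

## Working session

There is one attempt and no reset: what is moved stays moved. The work goes in short steps, Python scripts to look and compute and a tool call to move; the robot and the scene stay as the last step left them, time stands still between calls to the robot, and variables do not carry over. Pictures are saved under pics/ and viewed, and the job is handed in when it is done.

Besides the shell and the picture viewer there is one more tool, called after "Emit:" by a JSON object that holds its "method" and its "body", one argument or row to a line. jog_arm: Moves the arm, as the interface text tells. Its arguments: {"type":"object","properties":{"commands":{"type":"array"},"grip_force":{"type":"number"}},"required":["commands"]}

```bash
ls; mkdir -p pics; python3 - <<'E'
from station import robot,cams
import cv2,numpy as np
for n in("scene","top"):
    d=cams.capture(n);cv2.imwrite(f"pics/{n}0.png",d["image"][:,:,::-1])
    print(n,d["mtx"].tolist(),np.round(d["R"],4).tolist(),d["t"], "pos",-d["R"].T@d["t"])
print(robot.get_state())
E
```

```text
pics
scene [[383.36887314402736, 0.0, 322.1404364730949], [0.0, 383.36887314402736, 198.77578283296714], [0.0, 0.0, 1.0]] [[0.5432, 0.8394, -0.0192], [0.4356, -0.3012, -0.8483], [-0.7178, 0.4524, -0.5292]] [-0.29711164 -0.10263435  1.58752784] pos [ 1.34560494 -0.49978094  0.74740894]
top [[436.79012319827547, 0.0, 322.39873032362533], [0.0, 436.79012319827547, 196.39562998244384], [0.0, 0.0, 1.0]] [[-0.0289, -0.9996, 0.0], [-0.9917, 0.0286, -0.1253], [0.1253, -0.0037, -0.9921]] [0.02706031 0.57153893 1.28307307] pos [0.40682998 0.01538006 1.34458854]
{'time_s': 0.1, 'joint_pos': array([ 1.24338885e+00,  3.00421524e-01,  1.52151932e+00, -4.87016052e-06,
        1.32072248e+00, -6.66055182e-02]), 'qd': array([ 0.00163538, -0.00078579, -0.00323352,  0.00089717,  0.00016658,
       -0.00079938]), 'joint_efforts': array([ 9.25100721e-04, -5.32650268e+01, -3.53284943e+01,  7.10027735e-02,
        2.35304347e-02, -8.11878454e-05]), 'tcp_pos': array([0.14174934, 0.53116888, 0.20493966]), 'tcp_rot': array([-1.02469636e-04,  1.30031112e-01,  9.91509770e-01, -5.25438833e-04]), 'contact_force': array([ 0.32287286,  0.28668868, -0.18115186]), 'moment': array([ 0.03673694,  0.03235337, -0.00988557]), 'opening': 0.09419798003095996}
```

View pics/scene0.png

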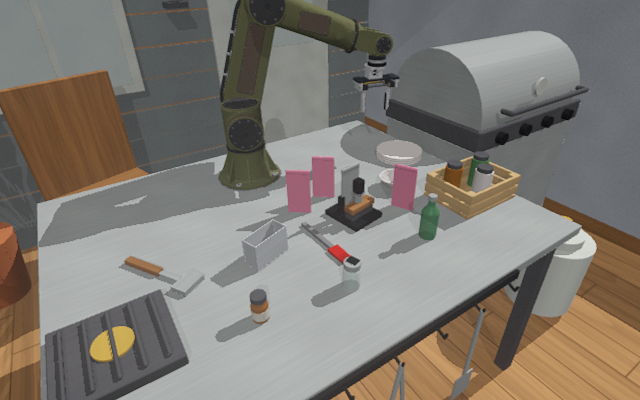

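View pics/top0.png

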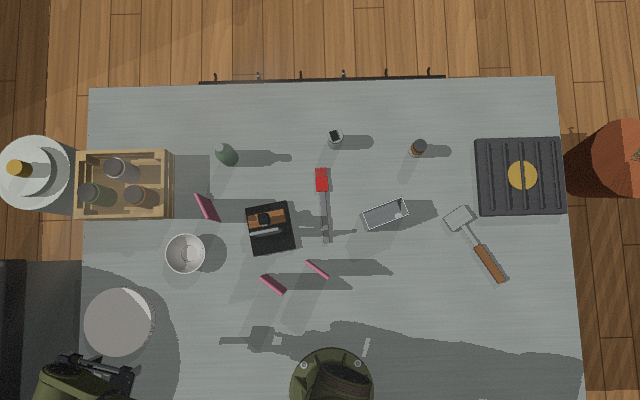

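The top view shows the dock near (270,228), with the grey plate edge near (266,231). The caddy is near (385,214), the basting brush near (325,205), and there are three pink decoys. I'll zoom in to measure.

```bash
python3 - <<'E'
import cv2
t=cv2.imread("pics/top0.png");s=cv2.imread("pics/scene0.png")
cv2.imwrite("pics/t1.png",cv2.resize(t[190:265,235:335],None,fx=8,fy=8,interpolation=cv2.INTER_CUBIC))
cv2.imwrite("pics/t2.png",cv2.resize(t[190:240,350:420],None,fx=10,fy=10,interpolation=cv2.INTER_CUBIC))
cv2.imwrite("pics/s1.png",cv2.resize(s[155:235,310:410],None,fx=7,fy=7,interpolation=cv2.INTER_CUBIC))
E
```

```text
(no output)
```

View pics/t1.png

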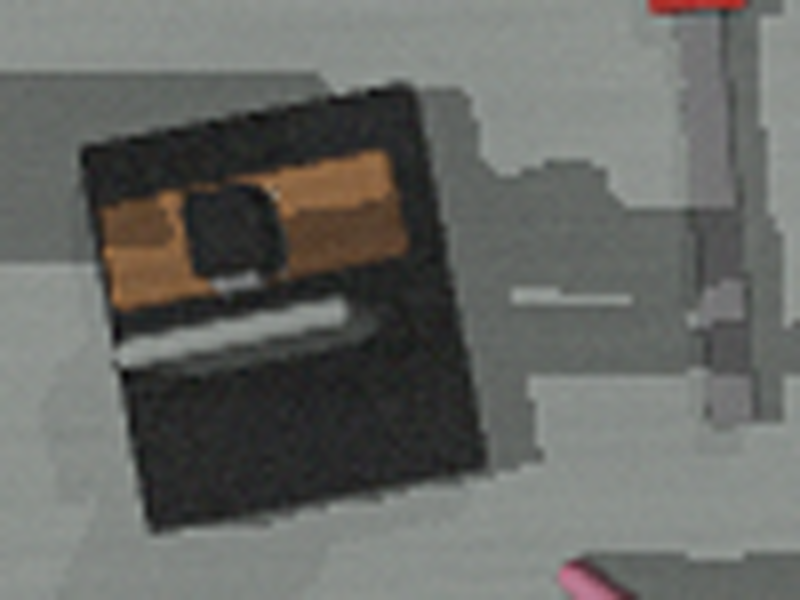

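View pics/t2.png

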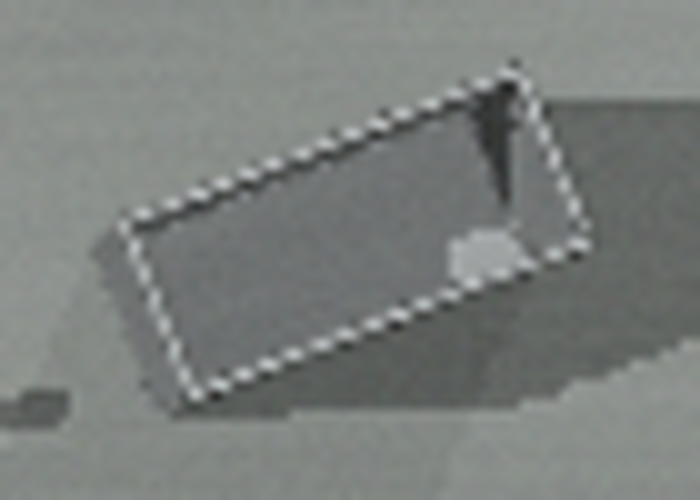

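View pics/s1.png

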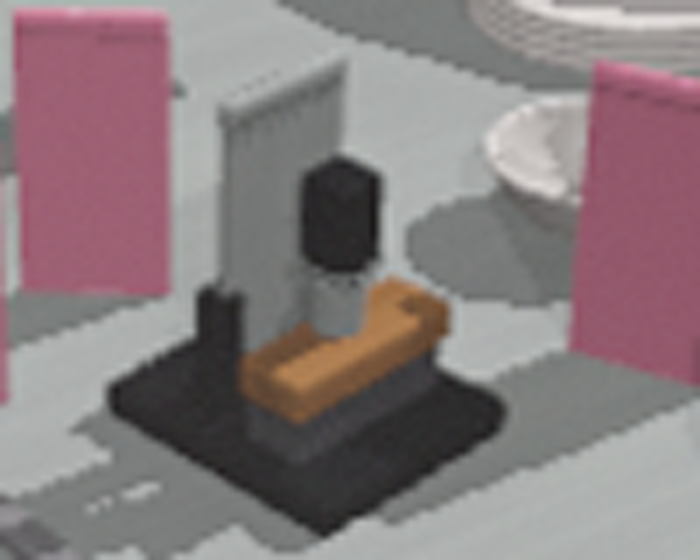

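```bash
cat > h.py <<'E'
import numpy as np, cv2
from station import robot,cams
def ray(d,u,v,z):
    r=d["R"].T@np.linalg.inv(d["mtx"])@[u,v,1];c=-d["R"].T@d["t"]
    return c+r*(z-c[2])/r[2]
def proj(d,X):
    p=d["mtx"]@(d["R"]@np.asarray(X)+d["t"]);return p[:2]/p[2]
E
python3 - <<'E'
from h import *
d=cams.capture("top");s=cams.capture("scene")
f=lambda x,y,ox,oy,k,z:ray(d,ox+(x+.5)/k-.5,oy+(y+.5)/k-.5,z)
pl=[f(x,y,235,190,8,.185) for x,y in[(118,345),(122,368),(345,297),(350,322)]]
dk=[f(x,y,235,190,8,.02) for x,y in[(80,150),(412,85),(487,465),(152,530)]]
g=f(232,230,235,190,8,.15)
cd=[f(x,y,350,190,10,.09) for x,y in[(122,222),(515,75),(588,245),(195,400)]]
for n,p in(("plate",pl),("dock",dk),("caddy",cd)):
    p=np.array(p);print(n,np.round(p,4).tolist(),"mean",p.mean(0))
    for i in range(4):
        e=p[(i+1)%4]-p[i];print("  ",np.linalg.norm(e).round(4),np.degrees(np.arctan2(e[1],e[0])).round(1))
print("grip",g)
c=np.mean(dk,0)
# cross-check in scene
for n,p in(("plate top",np.mean(pl,0)),("grip top",g),("caddytop",np.mean(cd,0)),("dock",c)):print(n,proj(s,p))
for p in pl+dk+cd:print(proj(s,p).round(1))
E
```

```text
plate [[0.462, 0.2074, 0.185], [0.4544, 0.2061, 0.185], [0.4757, 0.132, 0.185], [0.4674, 0.1305, 0.185]] mean [0.46488714 0.16897312 0.185     ]
   0.0077 -170.6
   0.0771 -73.9
   0.0085 -169.6
   0.0771 94.0
dock [[0.5444, 0.2485, 0.02], [0.5656, 0.1217, 0.02], [0.4208, 0.0962, 0.02], [0.4002, 0.2224, 0.02]] mean [0.48274335 0.17221751 0.02      ]
   0.1286 -80.5
   0.1471 -170.0
   0.128 99.3
   0.1465 10.3
caddy [[0.5174, -0.1013, 0.09], [0.5568, -0.2168, 0.09], [0.5069, -0.2352, 0.09], [0.4656, -0.1202, 0.09]] mean [ 0.51166194 -0.16839318  0.09      ]
   0.122 -71.2
   0.0532 -159.7
   0.1222 109.7
   0.0551 20.0
grip [0.50184607 0.17381579 0.15      ]
plate top [351.29029026 165.18437406]
grip top [359.18366149 178.88001664]
caddytop [265.41261685 231.85362201]
dock [354.16456466 210.13900594]
[360.2 161.8]
[358.5 161. ]
[343.9 169.5]
[342.  168.7]
[383.2 211.4]
[357.1 226.9]
[325.6 208.9]
[351.5 195.4]
[287. 225.]
[256.5 246.2]
[242.9 239.2]
[273.3 218.8]
```

```bash
cat >> h.py <<'E'
from scipy.spatial.transform import Rotation as Ro
def Rd(yaw,tilt=0,flip=False):
    # tool down, tool y along world yaw(deg); tilt deg: top of tool leans toward +yaw direction
    y=np.array([np.cos(np.radians(yaw)),np.sin(np.radians(yaw)),0]);z=np.array([0,0,-1.]);x=np.cross(y,z)
    M=np.stack([x,y,z],1); ax=np.cross([0,0,1.],y)
    return Ro.from_rotvec(ax*np.radians(tilt)).as_matrix()@M
def go(p,R):
    st=robot.get_state();q=st["tcp_rot"];C=Ro.from_quat([q[1],q[2],q[3],q[0]]).as_matrix()
    dp=C.T@(np.array(p)-st["tcp_pos"])*100
    rv=Ro.from_matrix(C.T@R).as_rotvec()/np.radians(5)
    print("t",st["time_s"],"tcp",st["tcp_pos"].round(4),"dp",dp.round(2),"rot",rv.round(2),"F",st["contact_force"].round(1),"open",round(st["opening"],4))
E
python3 -c "
from h import *
go([.465,.169,.25],Rd(10))"
```

```text
t 0.2 tcp [0.1418 0.5313 0.2051] dp [-40.57 -26.67  -4.47] rot [-1.000e-02  0.000e+00  1.301e+01] F [ 0.3  1.4 -0.3] open 0.0939
```

Emit:
{"method": "jog_arm", "body": {
  "commands": [
    {"fingers": 1,"dp": [0,0,-4.1],"rot": [0,0,0]},
    {"fingers": 1,"dp": [-3,-2,-5],"rot": [0,0,1.4]},
    {"fingers": 1,"dp": [-6,-4,-5],"rot": [0,0,2.8]},
    {"fingers": 1,"dp": [-9,-6,-5],"rot": [0,0,4.2]},
    {"fingers": 1,"dp": [-12,-8,-5],"rot": [0,0,5.6]}
  ]
}}

```text
time_s: 0.62
tcp_pos: [0.2377, 0.4218, 0.2555]
tcp_rot: [0.0, 0.369, 0.93, 0.0]
contact_force: [1.2, 0.4, 0.6]
opening: 0.0939
```

```bash
python3 -c "
from h import *
go([.465,.169,.25],Rd(10))"
```

```text
t 0.6167 tcp [0.2377 0.4218 0.2555] dp [-33.88  -2.84   0.55] rot [ 0.   -0.    7.35] F [1.2 0.4 0.6] open 0.0939
```

Emit:
{"method": "jog_arm", "body": {
  "commands": [
    {"fingers": 1,"dp": [-3.6,-0.3,0],"rot": [0,0,1.4]},
    {"fingers": 1,"dp": [-7.2,-0.6,0],"rot": [0,0,2.8]},
    {"fingers": 1,"dp": [-10.8,-0.9,0],"rot": [0,0,4.2]},
    {"fingers": 1,"dp": [-14.4,-1.2,0],"rot": [0,0,5.6]},
    {"fingers": 1,"dp": [-18,-1.5,0],"rot": [0,0,7]}
  ]
}}

```text
time_s: 1.03
tcp_pos: [0.3595, 0.288, 0.2555]
tcp_rot: [0.0, 0.631, 0.776, 0.0]
contact_force: [0.3, 0.4, 0.7]
opening: 0.094
```

```bash
python3 -c "
from h import *
go([.465,.169,.25],Rd(10))"
```

```text
t 1.0333 tcp [0.3595 0.288  0.2555] dp [-13.8    7.92   0.55] rot [ 0.   -0.    0.34] F [0.3 0.4 0.7] open 0.094
```

Emit:
{"method": "jog_arm", "body": {
  "commands": [
    {"fingers": 1,"dp": [-3.5,2,0.5],"rot": [0,0,0.3]},
    {"fingers": 1,"dp": [-7,4,0.5],"rot": [0,0,0.3]},
    {"fingers": 1,"dp": [-10.4,6,0.5],"rot": [0,0,0.3]},
    {"fingers": 1,"dp": [-13.8,7.9,0.5],"rot": [0,0,0.34]},
    {"fingers": 1,"dp": [-13.8,7.9,0.5],"rot": [0,0,0.34]}
  ]
}}

```text
time_s: 1.45
tcp_pos: [0.4676, 0.1668, 0.2499]
tcp_rot: [0.0, 0.642, 0.767, -0.0]
contact_force: [-0.3, 0.6, 0.0]
opening: 0.0936
```

```bash
python3 -c "
from h import *
go([.465,.169,.161],Rd(10))
for n in('top','scene'):
  d=cams.capture(n)['image'][:,:,::-1]
  cv2.imwrite(f'pics/{n}1.png',d)
  if n=='scene': cv2.imwrite('pics/s2.png',cv2.resize(d[120:235,290:410],None,fx=5,fy=5,interpolation=cv2.INTER_CUBIC))
"
```

```text
t 1.45 tcp [0.4676 0.1668 0.2499] dp [ 0.27 -0.22  8.89] rot [-0.    0.01  0.02] F [-0.3  0.6  0. ] open 0.0936
```

View pics/s2.png

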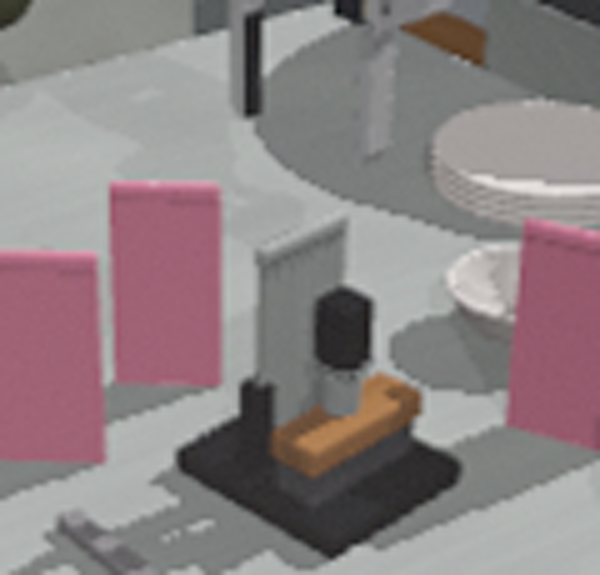

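The open fingers hang above and to either side of the plate, with tips near (250,115) and (375,155) in the crop. Next I descend.

Emit:
{"method": "jog_arm", "body": {
  "commands": [
    {"fingers": 1,"dp": [0,0,1],"rot": [0,0,0]},
    {"fingers": 1,"dp": [0,0,3],"rot": [0,0,0]},
    {"fingers": 1,"dp": [0,0,4],"rot": [0,0,0]},
    {"fingers": 1,"dp": [0,0,4],"rot": [0,0,0]}
  ]
}}

```text
time_s: 1.88
tcp_pos: [0.4632, 0.1717, 0.208]
tcp_rot: [-0.001, 0.64, 0.769, -0.002]
contact_force: [0.0, 0.1, -0.4]
opening: 0.0939
```

```bash
python3 -c "
from h import *
go([.465,.169,.161],Rd(10))"
```

```text
t 1.8833 tcp [0.4632 0.1717 0.208 ] dp [-0.3   0.14  4.7 ] rot [-0.04  0.    0.09] F [ 0.   0.1 -0.4] open 0.0939
```

Emit:
{"method": "jog_arm", "body": {
  "commands": [
    {"fingers": 1,"dp": [0,0,1],"rot": [0,0,0]},
    {"fingers": 1,"dp": [0,0,1],"rot": [0,0,0]},
    {"fingers": 1,"dp": [0,0,1],"rot": [0,0,0]},
    {"fingers": 1,"dp": [0,0,1],"rot": [0,0,0]}
  ]
}}

```text
time_s: 2.22
tcp_pos: [0.4649, 0.1713, 0.201]
tcp_rot: [0.0, 0.64, 0.768, 0.0]
contact_force: [-0.2, 0.2, -0.3]
opening: 0.0937
```

```bash
python3 -c "
from h import *
go([.465,.169,.161],Rd(10))"
```

```text
t 2.2167 tcp [0.4649 0.1713 0.201 ] dp [-0.23 -0.04  4.  ] rot [ 0.01 -0.    0.07] F [-0.2  0.2 -0.3] open 0.0937
```

Emit:
{"method": "jog_arm", "body": {
  "commands": [
    {"fingers": 1,"dp": [-0.1,0,2],"rot": [0,0,0.07]},
    {"fingers": 1,"dp": [-0.2,0,4],"rot": [0,0,0.07]},
    {"fingers": 1,"dp": [-0.2,0,4],"rot": [0,0,0.07]},
    {"fingers": 1,"dp": [-0.2,0,4],"rot": [0,0,0.07]},
    {"fingers": 1,"dp": [-0.2,0,4],"rot": [0,0,0.07]}
  ]
}}

```text
time_s: 2.63
tcp_pos: [0.4656, 0.1693, 0.1618]
tcp_rot: [0.0, 0.643, 0.766, 0.001]
contact_force: [0.2, 0.8, -0.5]
opening: 0.0944
```

```bash
python3 -c "
from h import *
go([.465,.169,.161],Rd(10))
for n in('top','scene'):
  d=cams.capture(n)['image'][:,:,::-1]
  cv2.imwrite('pics/%s3.png'%n,cv2.resize(d[100:240,290:430] if n=='scene' else d[160:270,220:360],None,fx=4,fy=4,interpolation=cv2.INTER_CUBIC))
"
```

```text
t 2.6333 tcp [0.4656 0.1693 0.1618] dp [-0.02 -0.07  0.08] rot [ 0.02 -0.    0.  ] F [ 0.2  0.8 -0.5] open 0.0944
```

View pics/scene3.png

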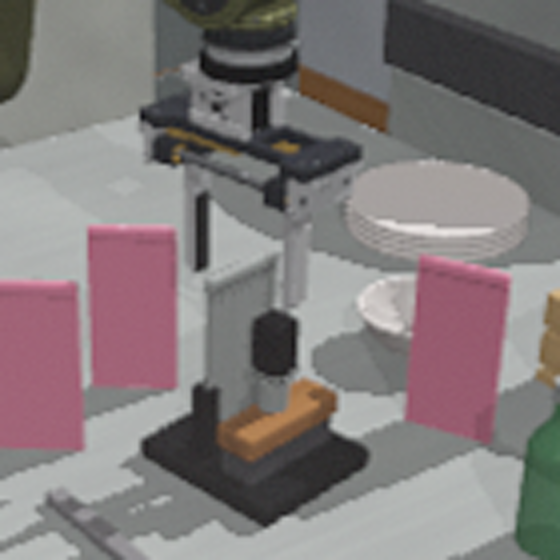

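```bash
python3 -c "
from h import *
d=cams.capture('scene')
y=np.array([.985,.174,0])
for p in ([.465,.169,.162],[.465,.169,.162]+.053*y,[.465,.169,.162]-.053*y,[.465,.169,.185]): print((proj(d,p)-[290,100])*4)
"
```

```text
[244.67380551 286.13552851]
[293.57097306 308.41071536]
[198.32521747 265.02135133]
[245.27204599 260.78108166]
```

View pics/top3.png

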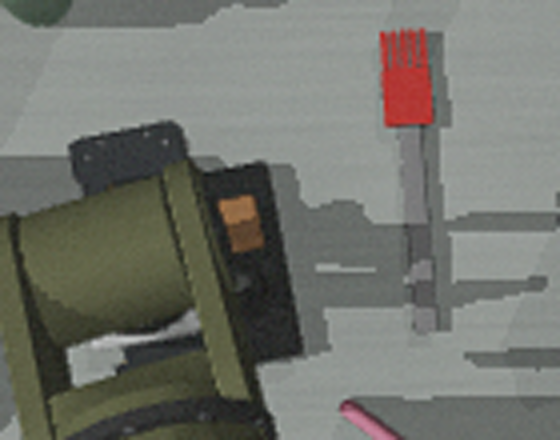

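```bash
python3 - <<'E'
from h import *
s=cams.capture("scene")
im=cv2.imread("pics/scene0.png");k=7
def crop(x0,y0,w,h,pts,name):
    z=cv2.resize(im[y0:y0+h,x0:x0+w],None,fx=k,fy=k,interpolation=cv2.INTER_CUBIC)
    for p in pts:
        u,v=proj(s,p);q=(int((u-x0+.5)*k),int((v-y0+.5)*k));cv2.drawMarker(z,q,(0,0,255),0,12,1)
    cv2.imwrite(name,z)
pl=[[0.462,0.2074,.185],[0.4544,0.2061,.185],[0.4757,0.132,.185],[0.4674,0.1305,.185]]
dk=[[0.5444,0.2485,0.02],[0.5656,0.1217,0.02],[0.4208,0.0962,0.02],[0.4002,0.2224,0.02]]
cd=[[0.5174,-0.1013,0.09],[0.5568,-0.2168,0.09],[0.5069,-0.2352,0.09],[0.4656,-0.1202,0.09]]
crop(310,150,100,85,pl+dk+[[.5018,.1738,.15]],"pics/o1.png");crop(230,205,80,70,cd+[[a,b,0] for a,b,_ in cd],"pics/o2.png")
E
```

```text
(no output)
```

View pics/o1.png

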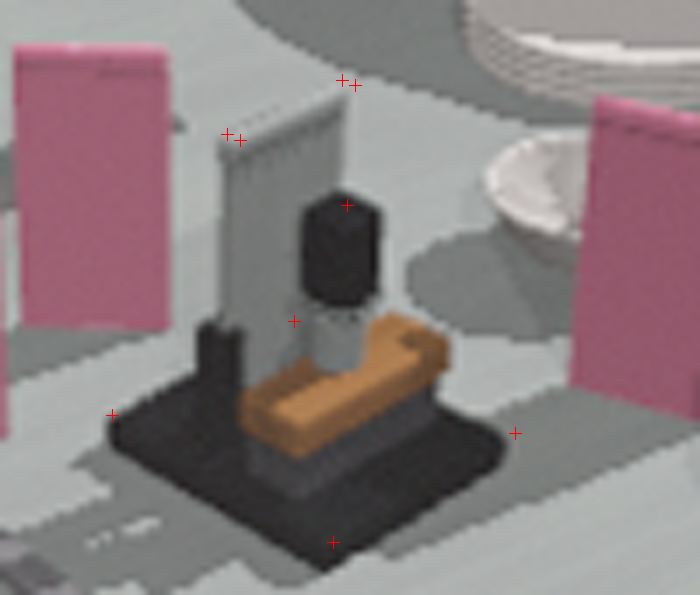

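View pics/o2.png

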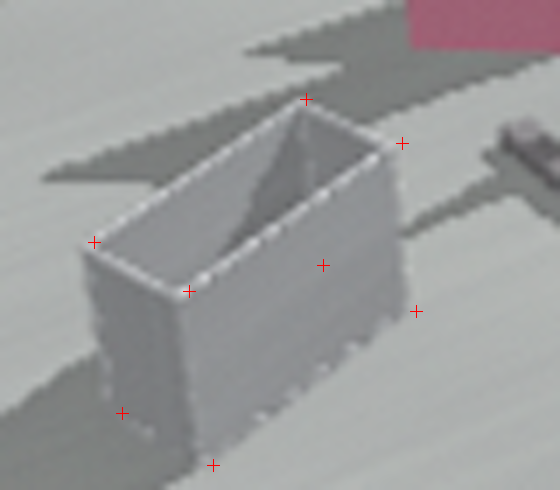

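```bash
python3 - <<'E'
from h import *
s=cams.capture("scene");st=robot.get_state();q=st["tcp_rot"];C=Ro.from_quat([q[1],q[2],q[3],q[0]]).as_matrix();p0=st["tcp_pos"]
im=np.ascontiguousarray(s["image"][:,:,::-1]);k=8;x0,y0,w,h=325,130,60,70
z=cv2.resize(im[y0:y0+h,x0:x0+w],None,fx=k,fy=k,interpolation=cv2.INTER_CUBIC)
for sy in(-1,1):
  for o in (.047,.0595):
    for x in(-.008,.008):
      u,v=proj(s,p0+C@[x,sy*o,0]);cv2.drawMarker(z,(int((u-x0+.5)*k),int((v-y0+.5)*k)),(0,0,255),0,10,1)
cv2.imwrite("pics/f1.png",z)
E
```

```text
(no output)
```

View pics/f1.png

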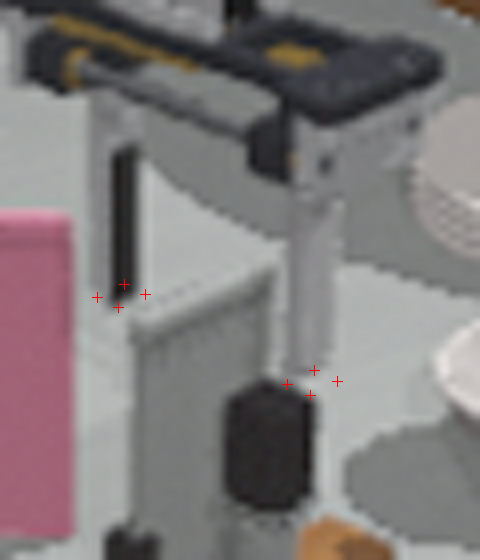

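The finger tips and grip top agree with the projections within about 1 px, and the dock and caddy corners within about 1.5 px. The plate's edge sits about 1.5 px lower than predicted. I'll go 4 mm lower and close.

Emit:
{"method": "jog_arm", "body": {
  "commands": [
    {"fingers": 1,"dp": [0,-0.05,0.4],"rot": [0,0,0]},
    {"fingers": 0.3,"dp": [0,-0.05,0.4],"rot": [0,0,0]},
    {"fingers": 0,"dp": [0,-0.05,0.4],"rot": [0,0,0]},
    {"fingers": 0,"dp": [0,-0.05,0.4],"rot": [0,0,0]},
    {"fingers": 0,"dp": [0,-0.05,0.4],"rot": [0,0,0]}
  ],
  "grip_force": 30
}}

```text
time_s: 3.3
tcp_pos: [0.4647, 0.169, 0.1565]
tcp_rot: [0.0, 0.643, 0.766, 0.0]
contact_force: [0.8, 0.2, 0.1]
opening: 0.0707
```

Emit:
{"method": "jog_arm", "body": {
  "commands": [
    {"fingers": 0,"dp": [0,0,0],"rot": [0,0,0]},
    {"fingers": 0,"dp": [0,0,0],"rot": [0,0,0]},
    {"fingers": 0,"dp": [0,0,0],"rot": [0,0,0]},
    {"fingers": 0,"dp": [0,0,0],"rot": [0,0,0]}
  ]
}}

```text
time_s: 3.63
tcp_pos: [0.4646, 0.1691, 0.1565]
tcp_rot: [0.0, 0.643, 0.766, 0.0]
contact_force: [0.0, 0.3, 0.5]
opening: 0.044
```

```bash
python3 -c "
from h import *
go([.465,.169,.157],Rd(10))"
```

```text
t 3.6333 tcp [0.4646 0.1691 0.1565] dp [-0.01  0.03 -0.05] rot [0. 0. 0.] F [0.  0.3 0.5] open 0.044
```

Emit:
{"method": "jog_arm", "body": {
  "commands": [
    {"fingers": 0,"dp": [0,0,0],"rot": [0,0,0]},
    {"fingers": 0,"dp": [0,0,0],"rot": [0,0,0]},
    {"fingers": 0,"dp": [0,0,0],"rot": [0,0,0]},
    {"fingers": 0,"dp": [0,0,0],"rot": [0,0,0]},
    {"fingers": 0,"dp": [0,0,0],"rot": [0,0,0]}
  ]
}}

```text
time_s: 4.05
tcp_pos: [0.4646, 0.169, 0.1565]
tcp_rot: [0.0, 0.643, 0.766, 0.0]
contact_force: [0.3, 0.6, 0.0]
opening: 0.0112
```

Emit:
{"method": "jog_arm", "body": {
  "commands": [
    {"fingers": 0,"dp": [0,0,0],"rot": [0,0,0]},
    {"fingers": 0,"dp": [0,0,0],"rot": [0,0,0]},
    {"fingers": 0,"dp": [0,0,0],"rot": [0,0,0]}
  ]
}}

```text
time_s: 4.3
tcp_pos: [0.4646, 0.169, 0.1564]
tcp_rot: [-0.0, 0.643, 0.766, -0.0]
contact_force: [-0.3, -0.5, 0.6]
opening: 0.0097
```

```bash
python3 -c "
from h import *
go([.465,.169,.157],Rd(10))
d=cams.capture('scene')['image'][:,:,::-1]
cv2.imwrite('pics/s4.png',cv2.resize(d[120:220,310:400],None,fx=6,fy=6,interpolation=cv2.INTER_CUBIC))"
```

```text
t 4.3 tcp [0.4646 0.169  0.1564] dp [-0.01  0.04 -0.06] rot [-0.  0.  0.] F [-0.3 -0.5  0.6] open 0.0097
```

View pics/s4.png

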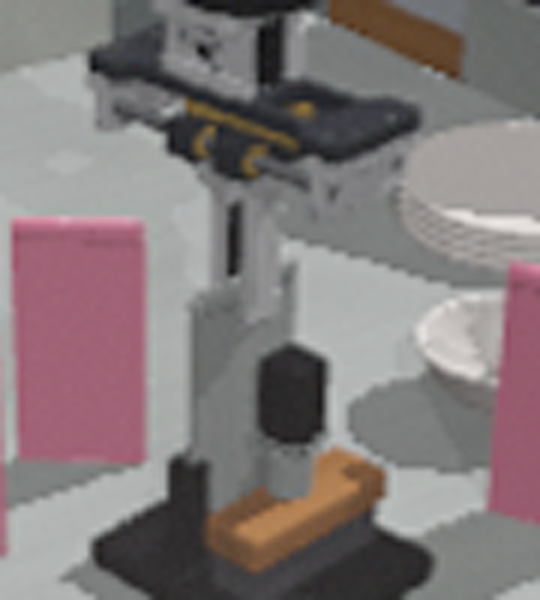

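The opening reads 9.7 mm, so the fingers hold the 10 mm edge, just above the grip's black top. Next I lift straight up.

Emit:
{"method": "jog_arm", "body": {
  "commands": [
    {"fingers": 0,"dp": [0,0,-1],"rot": [0,0,0]},
    {"fingers": 0,"dp": [0,0,-2.5],"rot": [0,0,0]},
    {"fingers": 0,"dp": [0,0,-4],"rot": [0,0,0]},
    {"fingers": 0,"dp": [0,0,-5.5],"rot": [0,0,0]},
    {"fingers": 0,"dp": [0,0,-7],"rot": [0,0,0]}
  ]
}}

```text
time_s: 4.77
tcp_pos: [0.4644, 0.169, 0.2275]
tcp_rot: [-0.0, 0.643, 0.766, -0.0]
contact_force: [-0.9, 0.7, -4.3]
opening: 0.0098
```

Emit:
{"method": "jog_arm", "body": {
  "commands": [
    {"fingers": 0,"dp": [0,0,-1.5],"rot": [0,0,0]},
    {"fingers": 0,"dp": [0,0,-3],"rot": [0,0,0]},
    {"fingers": 0,"dp": [0,0,-4.5],"rot": [0,0,0]},
    {"fingers": 0,"dp": [0,0,-6],"rot": [0,0,0]},
    {"fingers": 0,"dp": [0,0,-6],"rot": [0,0,0]}
  ]
}}

```text
time_s: 5.18
tcp_pos: [0.4652, 0.1692, 0.2895]
tcp_rot: [0.001, 0.643, 0.766, 0.002]
contact_force: [0.1, -0.3, -3.3]
opening: 0.0096
```

```bash
python3 -c "
from h import *
go([.465,.169,.157],Rd(10))
d=cams.capture('scene')['image'][:,:,::-1]
cv2.imwrite('pics/s5.png',cv2.resize(d[80:240,280:420],None,fx=4,fy=4,interpolation=cv2.INTER_CUBIC))"
```

```text
t 5.1833 tcp [0.4652 0.1692 0.2895] dp [-0.02 -0.08 13.25] rot [ 0.05 -0.    0.  ] F [ 0.1 -0.3 -3.3] open 0.0096
```

View pics/s5.png

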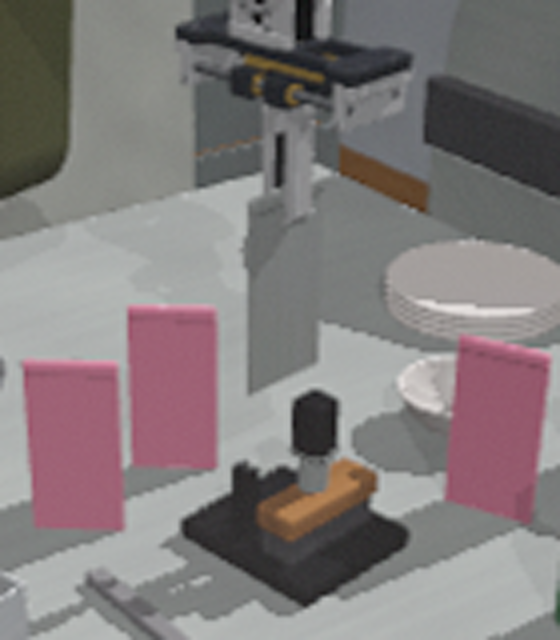

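The plate is clear, with its lower edge near (283,380) in the crop, above the dock. The opening holds at 9.6 mm. Next I carry it over to the caddy.

```bash
python3 -c "
from h import *
go([.533,-.161,.29],Rd(20,7));print(Rd(20,7))"
```

```text
t 5.2333 tcp [0.4649 0.1691 0.2876] dp [-33.69   0.97  -0.25] rot [ 1.42 -0.12 -2.  ] F [ 0.9  0.1 -4.3] open 0.0098
[[-3.42020143e-01  9.32688294e-01 -1.14519723e-01]
 [ 9.39692621e-01  3.39470777e-01 -4.16817703e-02]
 [ 4.41197514e-18 -1.21869343e-01 -9.92546152e-01]]
```

Emit:
{"method": "jog_arm", "body": {
  "commands": [
    {"fingers": 0,"dp": [-1.5,0,0],"rot": [0,0,0]},
    {"fingers": 0,"dp": [-4,0.1,0],"rot": [0.1,0,-0.2]},
    {"fingers": 0,"dp": [-7,0.2,0],"rot": [0.3,0,-0.4]},
    {"fingers": 0,"dp": [-10,0.3,0],"rot": [0.4,0,-0.6]},
    {"fingers": 0,"dp": [-13,0.4,0],"rot": [0.5,0,-0.8]}
  ]
}}

```text
time_s: 5.65
tcp_pos: [0.4908, 0.0404, 0.2853]
tcp_rot: [-0.015, 0.615, 0.788, -0.017]
contact_force: [1.0, -0.2, -3.4]
opening: 0.0095
```

```bash
python3 -c "
from h import *
go([.533,-.161,.29],Rd(20,7))"
```

```text
t 5.65 tcp [0.4908 0.0404 0.2853] dp [-20.56  -0.83  -0.48] rot [ 0.88 -0.12 -1.18] F [ 1.  -0.2 -3.4] open 0.0095
```

Emit:
{"method": "jog_arm", "body": {
  "commands": [
    {"fingers": 0,"dp": [-3,0,0],"rot": [0.1,0,-0.2]},
    {"fingers": 0,"dp": [-6.5,-0.2,0],"rot": [0.3,0,-0.4]},
    {"fingers": 0,"dp": [-10,-0.3,-0.2],"rot": [0.4,0,-0.6]},
    {"fingers": 0,"dp": [-13.5,-0.5,-0.3],"rot": [0.5,0,-0.8]},
    {"fingers": 0,"dp": [-16.5,-0.7,-0.4],"rot": [0.7,0,-1]}
  ]
}}

```text
time_s: 6.07
tcp_pos: [0.5242, -0.1222, 0.2893]
tcp_rot: [-0.034, 0.58, 0.813, -0.041]
contact_force: [0.3, 0.4, -3.1]
opening: 0.0098
```

```bash
python3 -c "
from h import *
go([.533,-.161,.29],Rd(20,7))"
```

```text
t 6.0667 tcp [ 0.5242 -0.1222  0.2893] dp [-3.95 -0.44 -0.06] rot [ 0.19 -0.12 -0.19] F [ 0.3  0.4 -3.1] open 0.0098
```

Emit:
{"method": "jog_arm", "body": {
  "commands": [
    {"fingers": 0,"dp": [-2.2,-0.2,0],"rot": [0.1,0,-0.1]},
    {"fingers": 0,"dp": [-3.9,-0.4,0],"rot": [0.2,-0.1,-0.2]},
    {"fingers": 0,"dp": [-3.9,-0.4,0],"rot": [0.2,-0.1,-0.2]},
    {"fingers": 0,"dp": [-3.9,-0.4,0],"rot": [0.2,-0.1,-0.2]},
    {"fingers": 0,"dp": [-3.9,-0.4,0],"rot": [0.2,-0.1,-0.2]}
  ]
}}

```text
time_s: 6.48
tcp_pos: [0.5332, -0.1577, 0.2898]
tcp_rot: [-0.036, 0.572, 0.818, -0.049]
contact_force: [0.2, -0.4, -3.1]
opening: 0.0097
```

```bash
python3 -c "
from h import *
go([.533,-.161,.29],Rd(20,7))
for n in('top','scene'):
  d=cams.capture(n)['image'][:,:,::-1]
  cv2.imwrite('pics/%s6.png'%n,cv2.resize(d[120:280,210:350] if n=='scene' else d[160:270,320:460],None,fx=4,fy=4,interpolation=cv2.INTER_CUBIC))
"
```

```text
t 6.4833 tcp [ 0.5332 -0.1577  0.2898] dp [-0.31 -0.13 -0.  ] rot [-0.   -0.03  0.01] F [ 0.2 -0.4 -3.1] open 0.0097
```

View pics/scene6.png

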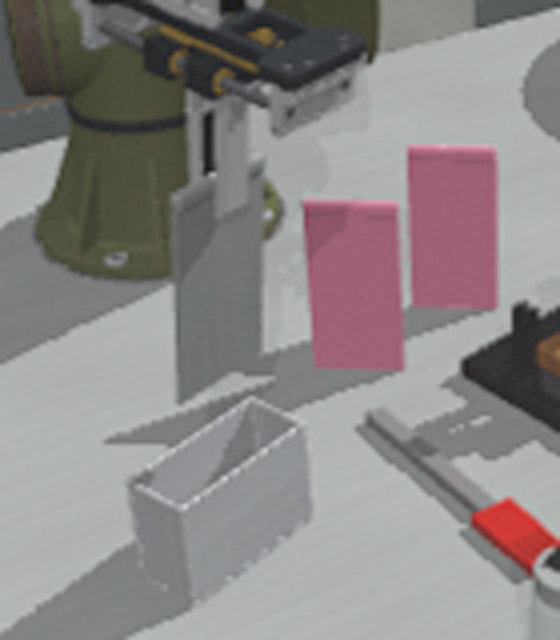

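View pics/top6.png

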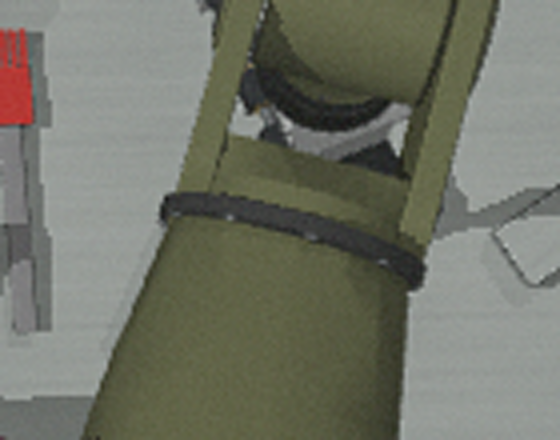

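The plate hangs tilted above the caddy, with its foot near (180,402) to (262,365) in the crop. I'll go lower, to about 10 mm above the rim, and compare the two directly.

Emit:
{"method": "jog_arm", "body": {
  "commands": [
    {"fingers": 0,"dp": [-0.1,0.1,1.5],"rot": [0,0,0]},
    {"fingers": 0,"dp": [-0.2,0.4,3],"rot": [0,0,0]},
    {"fingers": 0,"dp": [-0.3,0.5,4.2],"rot": [0,0,0]},
    {"fingers": 0,"dp": [-0.3,0.5,4.2],"rot": [0,0,0]},
    {"fingers": 0,"dp": [-0.3,0.5,4.2],"rot": [0,0,0]}
  ]
}}

```text
time_s: 7.0
tcp_pos: [0.5342, -0.1605, 0.2484]
tcp_rot: [-0.036, 0.572, 0.818, -0.05]
contact_force: [0.3, 0.1, -3.1]
opening: 0.0098
```

```bash
python3 -c "
from h import *
go([.533,-.161,.245],Rd(20,7))
s=cams.capture('scene')
d=np.ascontiguousarray(s['image'][:,:,::-1])
z=cv2.resize(d[190:275,230:310],None,fx=7,fy=7,interpolation=cv2.INTER_CUBIC)
st=robot.get_state();q=st['tcp_rot'];C=Ro.from_quat([q[1],q[2],q[3],q[0]]).as_matrix();p0=st['tcp_pos']
for x in(-.04,.04):
  P=p0+C@[x,0,.1365];print(P)
  u,v=proj(s,P);cv2.drawMarker(z,(int((u-229.5)*7),int((v-189.5)*7)),(0,0,255),0,10,1)
cv2.imwrite('pics/s7.png',z)
"
```

```text
t 7.0 tcp [ 0.5342 -0.1605  0.2484] dp [-0.01 -0.08  0.35] rot [ 0.   -0.02  0.02] F [ 0.3  0.1 -3.1] open 0.0098
[ 0.53263433 -0.20377039  0.11360067]
[ 0.50518357 -0.12862752  0.11366745]
```

View pics/s7.png

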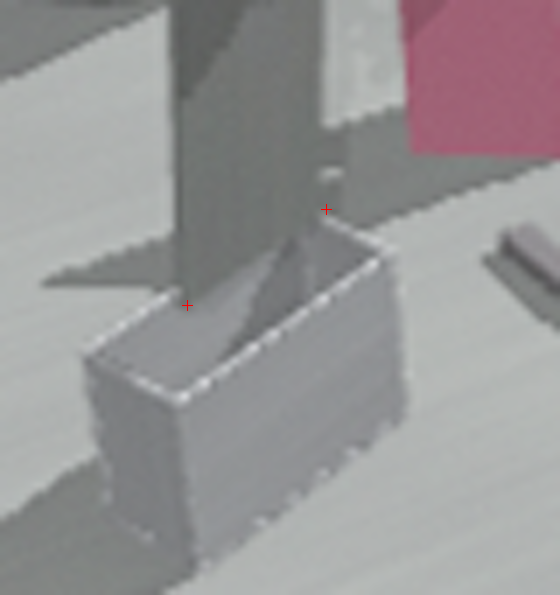

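The foot and its projection agree within about 1 px. Its offset from the caddy centre is +7 mm in caddy x and about 0 in y. I'll lower it in.

Emit:
{"method": "jog_arm", "body": {
  "commands": [
    {"fingers": 0,"dp": [-0.1,0.2,2],"rot": [0,0,0]},
    {"fingers": 0,"dp": [-0.1,0.4,4],"rot": [0,0,0]},
    {"fingers": 0,"dp": [-0.1,0.7,6],"rot": [0,0,0]},
    {"fingers": 0,"dp": [-0.1,0.9,8],"rot": [0,0,0]},
    {"fingers": 0,"dp": [-0.1,0.9,8],"rot": [0,0,0]}
  ]
}}

```text
time_s: 7.47
tcp_pos: [0.5328, -0.1616, 0.1652]
tcp_rot: [-0.037, 0.572, 0.818, -0.05]
contact_force: [-0.4, -0.1, -4.5]
opening: 0.0098
```

```bash
python3 -c "
from h import *
go([.533,-.161,.1415],Rd(20,7))"
```

```text
t 7.4667 tcp [ 0.5328 -0.1616  0.1652] dp [0.04 0.33 2.35] rot [-0.03 -0.04  0.02] F [-0.4 -0.1 -4.5] open 0.0098
```

Emit:
{"method": "jog_arm", "body": {
  "commands": [
    {"fingers": 0,"dp": [0,0.1,1],"rot": [0,0,0]},
    {"fingers": 0,"dp": [0,0.2,2],"rot": [0,0,0]},
    {"fingers": 0,"dp": [0,0.3,2.5],"rot": [0,0,0]},
    {"fingers": 0,"dp": [0,0.3,2.5],"rot": [0,0,0]}
  ]
}}

```text
time_s: 7.8
tcp_pos: [0.5336, -0.162, 0.142]
tcp_rot: [-0.036, 0.572, 0.818, -0.05]
contact_force: [-0.3, 0.7, -5.4]
opening: 0.0097
```

```bash
python3 -c "
from h import *
go([.533,-.161,.1415],Rd(20,7))
s=cams.capture('scene')
d=np.ascontiguousarray(s['image'][:,:,::-1])
z=cv2.resize(d[165:275,220:320],None,fx=5,fy=5,interpolation=cv2.INTER_CUBIC)
cv2.imwrite('pics/s8.png',z)
"
```

```text
t 7.8 tcp [ 0.5336 -0.162   0.142 ] dp [ 0.11 -0.02  0.05] rot [-0.   -0.02  0.01] F [-0.3  0.7 -5.4] open 0.0097
```

View pics/s8.png

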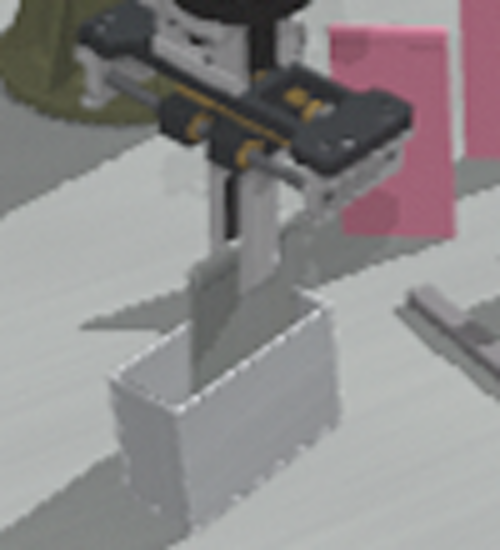

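The plate is inside the caddy. I'll touch the floor, then release.

Emit:
{"method": "jog_arm", "body": {
  "commands": [
    {"fingers": 0,"dp": [0,0,0.2],"rot": [0,0,0]},
    {"fingers": 0,"dp": [0,0,0.3],"rot": [0,0,0]},
    {"fingers": 0,"dp": [0,0,0.3],"rot": [0,0,0]}
  ]
}}

```text
time_s: 8.1
tcp_pos: [0.5335, -0.1623, 0.1398]
tcp_rot: [-0.035, 0.572, 0.818, -0.049]
contact_force: [0.1, 0.2, -3.7]
opening: 0.01
```

Emit:
{"method": "jog_arm", "body": {
  "commands": [
    {"fingers": 0,"dp": [0,0,0.15],"rot": [0,0,0]},
    {"fingers": 0,"dp": [0,0,0.3],"rot": [0,0,0]},
    {"fingers": 0,"dp": [0,0,0.3],"rot": [0,0,0]}
  ]
}}

```text
time_s: 8.35
tcp_pos: [0.5342, -0.1627, 0.1385]
tcp_rot: [-0.033, 0.572, 0.818, -0.049]
contact_force: [0.1, 0.3, 8.7]
opening: 0.0096
```

Emit:
{"method": "jog_arm", "body": {
  "commands": [
    {"fingers": 0.5,"dp": [0,0,-0.1],"rot": [0,0,0]},
    {"fingers": 0.5,"dp": [0,0,-0.1],"rot": [0,0,0]},
    {"fingers": 0.5,"dp": [0,0,-0.1],"rot": [0,0,0]},
    {"fingers": 0.5,"dp": [0,0,-0.1],"rot": [0,0,0]},
    {"fingers": 0.5,"dp": [0,0,-0.1],"rot": [0,0,0]}
  ]
}}

```text
time_s: 8.77
tcp_pos: [0.5332, -0.1623, 0.1375]
tcp_rot: [-0.035, 0.572, 0.818, -0.05]
contact_force: [-0.3, 0.7, 1.1]
opening: 0.0395
```

```bash
python3 -c "
from h import *
go([.533,-.161,.1415],Rd(20,7))
s=cams.capture('scene')
d=np.ascontiguousarray(s['image'][:,:,::-1])
z=cv2.resize(d[165:275,220:320],None,fx=5,fy=5,interpolation=cv2.INTER_CUBIC)
cv2.imwrite('pics/s9.png',z)
"
```

```text
t 8.7667 tcp [ 0.5332 -0.1623  0.1375] dp [ 0.13 -0.02 -0.4 ] rot [ 0.   -0.01  0.01] F [-0.3  0.7  1.1] open 0.0395
```

View pics/s9.png

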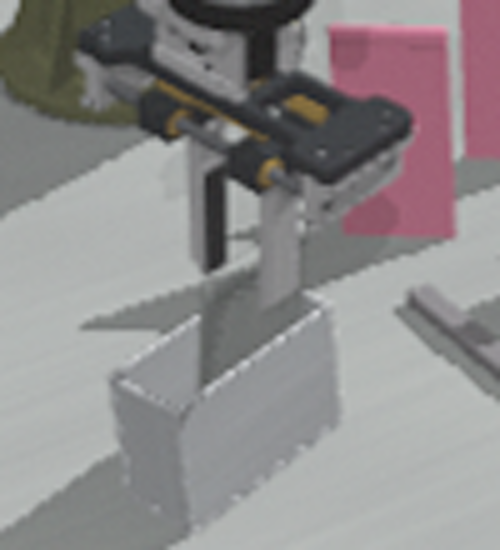

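Emit:
{"method": "jog_arm", "body": {
  "commands": [
    {"fingers": 1,"dp": [0,0,-0.1],"rot": [0,0,0]},
    {"fingers": 1,"dp": [0,0,-0.1],"rot": [0,0,0]},
    {"fingers": 1,"dp": [0,0,-0.1],"rot": [0,0,0]},
    {"fingers": 1,"dp": [0,0.1,-1],"rot": [0,0,0]},
    {"fingers": 1,"dp": [0,0.1,-3],"rot": [0,0,0]}
  ]
}}

```text
time_s: 9.23
tcp_pos: [0.5368, -0.1604, 0.1661]
tcp_rot: [-0.037, 0.572, 0.818, -0.05]
contact_force: [-0.5, -0.2, -0.3]
opening: 0.0766
```

Emit:
{"method": "jog_arm", "body": {
  "commands": [
    {"fingers": 1,"dp": [0,0,-2],"rot": [0,0,0]},
    {"fingers": 1,"dp": [0,0,-4],"rot": [0,0,0]},
    {"fingers": 1,"dp": [0,0,-6],"rot": [0,0,0]},
    {"fingers": 1,"dp": [0,0,-7],"rot": [0,0,0]},
    {"fingers": 1,"dp": [0,0,-7],"rot": [0,0,0]}
  ]
}}

```text
time_s: 9.65
tcp_pos: [0.5465, -0.158, 0.2393]
tcp_rot: [-0.034, 0.572, 0.818, -0.049]
contact_force: [0.6, 1.0, -0.0]
opening: 0.094
```

```bash
python3 -c "
from h import *
go([.5024,.1757,.25],Rd(10))
s=cams.capture('scene')
d=np.ascontiguousarray(s['image'][:,:,::-1])
z=cv2.resize(d[145:275,220:350],None,fx=4,fy=4,interpolation=cv2.INTER_CUBIC)
cv2.imwrite('pics/s10.png',z)
"
```

```text
t 9.65 tcp [ 0.5465 -0.158   0.2393] dp [32.86  7.12 -1.97] rot [-1.35  0.13  2.01] F [ 0.6  1.  -0. ] open 0.094
```

View pics/s10.png

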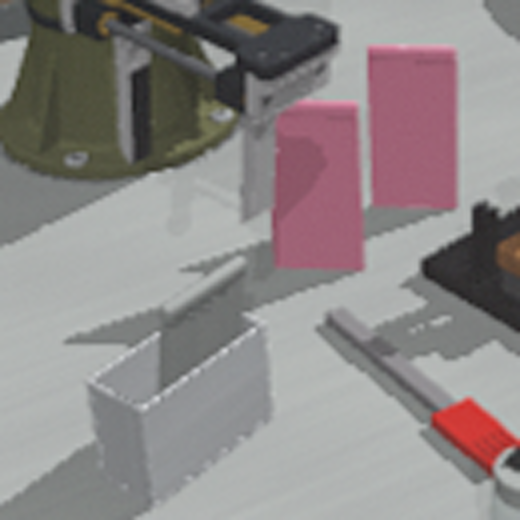

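The plate stands in the caddy leaning slightly on the far rim, with its top edge near (165,310) to (243,262) in the crop. Next I move back over the brush handle.

Emit:
{"method": "jog_arm", "body": {
  "commands": [
    {"fingers": 1,"dp": [3.5,0.8,-1.0],"rot": [-0.2,0,0.3]},
    {"fingers": 1,"dp": [7,1.5,-1.5],"rot": [-0.4,0,0.6]},
    {"fingers": 1,"dp": [10.5,2.3,-1.8],"rot": [-0.6,0,0.9]},
    {"fingers": 1,"dp": [14,3,-2],"rot": [-0.8,0,1.2]},
    {"fingers": 1,"dp": [17.5,3.8,-2],"rot": [-1,0,1.5]}
  ]
}}

```text
time_s: 10.12
tcp_pos: [0.5225, 0.0216, 0.2513]
tcp_rot: [-0.007, 0.626, 0.78, -0.016]
contact_force: [-0.1, 0.0, -0.0]
opening: 0.0937
```

```bash
python3 -c "
from h import *
go([.5024,.1757,.25],Rd(10))"
```

```text
t 10.1167 tcp [0.5225 0.0216 0.2513] dp [15.48  1.36 -0.05] rot [-0.39  0.1   0.49] F [-0.1  0.  -0. ] open 0.0937
```

Meanwhile I'll check the plate and the dock from the top view before they are covered.

```bash
python3 - <<'E'
from h import *
d=cams.capture("top");cv2.imwrite("pics/top9.png",d["image"][:,:,::-1])
cv2.imwrite("pics/t9.png",cv2.resize(d["image"][180:260,235:415,::-1],None,fx=4,fy=4,interpolation=cv2.INTER_CUBIC))
E
```

```text
(no output)
```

View pics/t9.png

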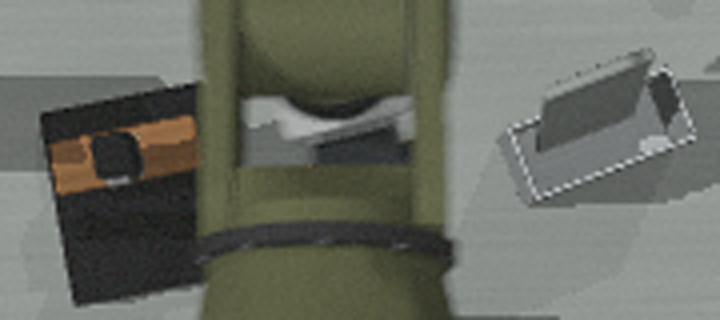

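```bash
python3 - <<'E'
from h import *
im=cv2.imread("pics/top0.png");d=cams.capture("top")
sub=im[205:232,250:278].astype(int)
m=((sub.max(2)<60)).astype(np.uint8)
n,l,st,c=cv2.connectedComponentsWithStats(m)
for i in range(1,n):
    if st[i,4]>30: print(st[i],c[i]+[250,205])
f=lambda x,y,z:ray(d,235+(x+.5)/8-.5,190+(y+.5)/8-.5,z)
print("far-left corner",f(185,192,.15),"button",f(237,283,.125), "right top edge",f(272,185,.15))
# predictions in top px (t1 coordinates)
D=np.array([.4827,.1722,0]);R=Ro.from_euler('z',10,degrees=True).as_matrix()
for p in [(35,14,150),(35,-14,150),(5,-14,150),(5,14,150),(-1,0,125)]:
    q=proj(d,D+R@(np.array(p)/1000));print(p,((q-[235,190]+.5)*8-.5).round())
E
```

```text
[  0   0  28  27 408] [263.01470588 215.81617647]
far-left corner [0.51536254 0.18976759 0.15      ] button [0.48526096 0.17560999 0.125     ] right top edge [0.51690913 0.15991744 0.15      ]
(35, 14, 150) [178. 194.]
(35, -14, 150) [259. 178.]
(5, -14, 150) [275. 263.]
(5, 14, 150) [194. 280.]
(-1, 0, 125) [247. 293.]
```

Emit:
{"method": "jog_arm", "body": {
  "commands": [
    {"fingers": 1,"dp": [3.5,0.3,0],"rot": [-0.1,0,0.1]},
    {"fingers": 1,"dp": [7,0.6,0],"rot": [-0.2,0,0.2]},
    {"fingers": 1,"dp": [10.5,0.9,0],"rot": [-0.3,0.1,0.3]},
    {"fingers": 1,"dp": [14,1.2,0],"rot": [-0.4,0.1,0.5]},
    {"fingers": 1,"dp": [15.5,1.4,0],"rot": [-0.4,0.1,0.5]}
  ]
}}

```text
time_s: 10.63
tcp_pos: [0.5023, 0.1769, 0.2492]
tcp_rot: [0.0, 0.642, 0.767, -0.0]
contact_force: [-0.2, -0.8, 0.8]
opening: 0.0942
```

Emit:
{"method": "jog_arm", "body": {
  "commands": [
    {"fingers": 1,"dp": [0,0,0],"rot": [0,0,0]},
    {"fingers": 1,"dp": [0,0,1],"rot": [0,0,0]},
    {"fingers": 1,"dp": [0,0,3],"rot": [0,0,0]},
    {"fingers": 1,"dp": [0,0,4],"rot": [0,0,0]},
    {"fingers": 1,"dp": [0,0,4],"rot": [0,0,0]}
  ]
}}

```text
time_s: 11.05
tcp_pos: [0.5026, 0.1729, 0.2073]
tcp_rot: [-0.001, 0.643, 0.766, -0.002]
contact_force: [0.1, 0.1, 0.6]
opening: 0.0941
```

```bash
python3 -c "
from h import *
go([.5024,.1757,.106],Rd(10))"
```

```text
t 11.05 tcp [0.5026 0.1729 0.2073] dp [ 0.29  0.07 10.13] rot [-0.04  0.02 -0.  ] F [0.1 0.1 0.6] open 0.0941
```

Emit:
{"method": "jog_arm", "body": {
  "commands": [
    {"fingers": 1,"dp": [0,0,1.5],"rot": [0,0,0]},
    {"fingers": 1,"dp": [0.1,0,3],"rot": [0,0,0]},
    {"fingers": 1,"dp": [0.1,0,4],"rot": [0,0,0]},
    {"fingers": 1,"dp": [0.1,0,4],"rot": [0,0,0]},
    {"fingers": 1,"dp": [0.1,0,4],"rot": [0,0,0]}
  ]
}}

```text
time_s: 11.47
tcp_pos: [0.5034, 0.175, 0.1706]
tcp_rot: [0.001, 0.643, 0.766, 0.0]
contact_force: [-0.5, -0.4, 0.8]
opening: 0.0941
```

```bash
python3 -c "
from h import *
go([.5024,.1757,.106],Rd(10))
s=cams.capture('scene')
d=np.ascontiguousarray(s['image'][:,:,::-1])
z=cv2.resize(d[130:230,310:400],None,fx=6,fy=6,interpolation=cv2.INTER_CUBIC)
cv2.imwrite('pics/s11.png',z)"
```

```text
t 11.4667 tcp [0.5034 0.175  0.1706] dp [ 0.09 -0.09  6.46] rot [0.01 0.01 0.01] F [-0.5 -0.4  0.8] open 0.0941
```

View pics/s11.png

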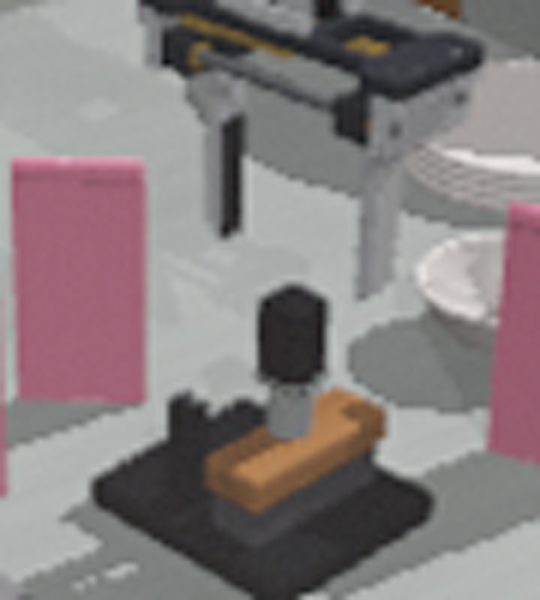

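The finger tips straddle the grip. Their midpoint is near (300,266) and the grip top is near (292,297), which fits the 20 mm height gap. I descend.

Emit:
{"method": "jog_arm", "body": {
  "commands": [
    {"fingers": 1,"dp": [0,0,1.5],"rot": [0,0,0]},
    {"fingers": 1,"dp": [0.1,-0.1,3.5],"rot": [0,0,0]},
    {"fingers": 1,"dp": [0.1,-0.1,5.5],"rot": [0,0,0]},
    {"fingers": 1,"dp": [0.1,-0.1,6.5],"rot": [0,0,0]},
    {"fingers": 1,"dp": [0.1,-0.1,6.5],"rot": [0,0,0]}
  ]
}}

```text
time_s: 11.93
tcp_pos: [0.5016, 0.176, 0.1042]
tcp_rot: [0.0, 0.642, 0.766, -0.001]
contact_force: [-1.2, -0.9, -1.2]
opening: 0.0938
```

Emit:
{"method": "jog_arm", "body": {
  "commands": [
    {"fingers": 0.55,"dp": [0,0,0],"rot": [0,0,0]},
    {"fingers": 0.55,"dp": [0,0,0],"rot": [0,0,0]},
    {"fingers": 0.55,"dp": [0,0,0],"rot": [0,0,0]},
    {"fingers": 0.55,"dp": [0,0,0],"rot": [0,0,0]},
    {"fingers": 0.55,"dp": [0,0,0],"rot": [0,0,0]}
  ]
}}

```text
time_s: 12.35
tcp_pos: [0.5024, 0.1763, 0.106]
tcp_rot: [0.001, 0.642, 0.766, 0.001]
contact_force: [-0.6, -0.1, -0.4]
opening: 0.064
```

```bash
python3 -c "
from h import *
go([.5024,.1757,.106],Rd(10))
s=cams.capture('scene')
d=np.ascontiguousarray(s['image'][:,:,::-1])
z=cv2.resize(d[130:230,310:400],None,fx=6,fy=6,interpolation=cv2.INTER_CUBIC)
cv2.imwrite('pics/s12.png',z)"
```

```text
t 12.35 tcp [0.5024 0.1763 0.106 ] dp [-0.06 -0.01  0.  ] rot [0.03 0.01 0.01] F [-0.6 -0.1 -0.4] open 0.064
```

View pics/s12.png

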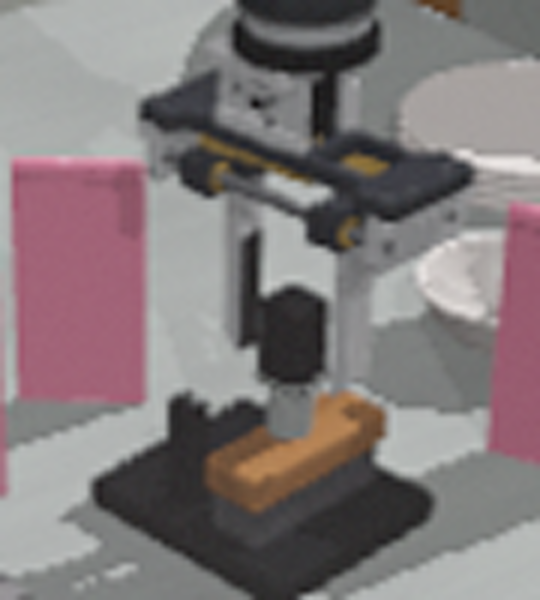

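Centred. I close in light increments and watch the side force.

Emit:
{"method": "jog_arm", "body": {
  "commands": [
    {"fingers": 0,"dp": [0,0,0],"rot": [0,0,0]},
    {"fingers": 0,"dp": [0,0,0],"rot": [0,0,0]},
    {"fingers": 0,"dp": [0,0,0],"rot": [0,0,0]},
    {"fingers": 0,"dp": [0,0,0],"rot": [0,0,0]},
    {"fingers": 0,"dp": [0,0,0],"rot": [0,0,0]}
  ],
  "grip_force": 12
}}

```text
time_s: 12.82
tcp_pos: [0.5012, 0.176, 0.1053]
tcp_rot: [-0.0, 0.642, 0.766, -0.001]
contact_force: [-6.3, -2.0, 4.3]
opening: 0.0299
```

Emit:
{"method": "jog_arm", "body": {
  "commands": [
    {"fingers": 0,"dp": [0,0,0],"rot": [0,0,0]},
    {"fingers": 0,"dp": [0,0,0],"rot": [0,0,0]},
    {"fingers": 0,"dp": [0,0,0],"rot": [0,0,0]}
  ]
}}

```text
time_s: 13.07
tcp_pos: [0.5012, 0.176, 0.1053]
tcp_rot: [-0.0, 0.642, 0.766, -0.001]
contact_force: [-9.7, -1.8, 6.7]
opening: 0.03
```

```bash
python3 -c "
from h import *
go([.5024,.1757,.106],Rd(10))"
```

```text
t 13.0667 tcp [0.5012 0.176  0.1053] dp [-0.06  0.11 -0.07] rot [-0.01  0.01  0.01] F [-9.7 -1.8  6.7] open 0.03
```

The opening is 30.0 mm, equal to the grip width, so the button is flush. A side force of about −10 N shows roughly 1 mm of miscentring. I'll relieve that and firm up the grip.

Emit:
{"method": "jog_arm", "body": {
  "commands": [
    {"fingers": 0,"dp": [0,-0.1,0],"rot": [0,0,0]},
    {"fingers": 0,"dp": [0,-0.1,-0.1],"rot": [0,0,0]},
    {"fingers": 0,"dp": [0,-0.1,-0.1],"rot": [0,0,0]}
  ],
  "grip_force": 25
}}

```text
time_s: 13.32
tcp_pos: [0.5012, 0.176, 0.1063]
tcp_rot: [0.001, 0.642, 0.766, 0.0]
contact_force: [0.5, 0.2, -0.2]
opening: 0.0296
```

Emit:
{"method": "jog_arm", "body": {
  "commands": [
    {"fingers": 0,"dp": [0,0,-0.8],"rot": [0,0,0]},
    {"fingers": 0,"dp": [0,0,-2.2],"rot": [0,0,0]},
    {"fingers": 0,"dp": [0,0,-3.6],"rot": [0,0,0]},
    {"fingers": 0,"dp": [0,0,-5],"rot": [0,0,0]},
    {"fingers": 0,"dp": [0,0,-6],"rot": [0,0,0]}
  ]
}}

```text
time_s: 13.73
tcp_pos: [0.5011, 0.176, 0.1675]
tcp_rot: [0.001, 0.642, 0.766, 0.0]
contact_force: [2.4, 1.8, -2.2]
opening: 0.03
```

Emit:
{"method": "jog_arm", "body": {
  "commands": [
    {"fingers": 0,"dp": [0,0,-0.7],"rot": [0,0,0]},
    {"fingers": 0,"dp": [0,0,-1.4],"rot": [0,0,0]},
    {"fingers": 0,"dp": [0,0,-2],"rot": [0,0,0]},
    {"fingers": 0,"dp": [0,0,-2.4],"rot": [0,0,0]},
    {"fingers": 0,"dp": [0,0,-2.4],"rot": [0,0,0]}
  ]
}}

```text
time_s: 14.15
tcp_pos: [0.5011, 0.1761, 0.191]
tcp_rot: [0.001, 0.642, 0.766, 0.0]
contact_force: [1.8, -0.1, -1.1]
opening: 0.0298
```

Smooth so far: 86 mm up with low force. Now I find the end stop gently.

Emit:
{"method": "jog_arm", "body": {
  "commands": [
    {"fingers": 0,"dp": [0,0,-0.3],"rot": [0,0,0]},
    {"fingers": 0,"dp": [0,0,-0.4],"rot": [0,0,0]},
    {"fingers": 0,"dp": [0,0,-0.5],"rot": [0,0,0]},
    {"fingers": 0,"dp": [0,0,-0.5],"rot": [0,0,0]},
    {"fingers": 0,"dp": [0,0,-0.5],"rot": [0,0,0]}
  ]
}}

```text
time_s: 14.57
tcp_pos: [0.5011, 0.1761, 0.1954]
tcp_rot: [0.001, 0.642, 0.766, 0.0]
contact_force: [3.7, 0.0, -2.8]
opening: 0.0298
```

```bash
python3 -c "
from h import *
go([.5024,.1757,.106],Rd(10))
s=cams.capture('scene')
d=np.ascontiguousarray(s['image'][:,:,::-1])
z=cv2.resize(d[100:280,220:420],None,fx=4,fy=4,interpolation=cv2.INTER_CUBIC)
cv2.imwrite('pics/s13.png',z[:600])"
```

```text
t 14.5667 tcp [0.5011 0.1761 0.1954] dp [-0.05  0.11  8.94] rot [0.02 0.01 0.01] F [ 3.7  0.  -2.8] open 0.0298
```

View pics/s13.png

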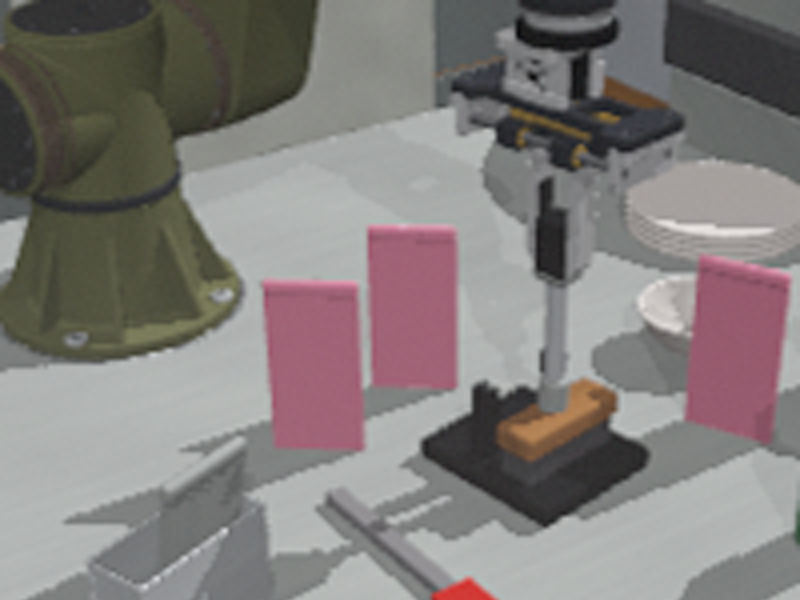

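The handle is fully out in the picture, with its tube from (555,285) down to (553,405), and the plate is standing in the caddy. I add a small upward preload to confirm the stop.

Emit:
{"method": "jog_arm", "body": {
  "commands": [
    {"fingers": 0,"dp": [0,0,-0.1],"rot": [0,0,0]},
    {"fingers": 0,"dp": [0,0,-0.2],"rot": [0,0,0]},
    {"fingers": 0,"dp": [0,0,-0.2],"rot": [0,0,0]},
    {"fingers": 0,"dp": [0,0,-0.2],"rot": [0,0,0]},
    {"fingers": 0,"dp": [0,0,-0.2],"rot": [0,0,0]}
  ]
}}

```text
time_s: 15.03
tcp_pos: [0.501, 0.176, 0.1955]
tcp_rot: [0.0, 0.642, 0.766, -0.0]
contact_force: [10.7, 1.2, -19.9]
opening: 0.03
```

The hard stop is confirmed: TCP z stays at 0.1955 (90 mm of travel) with 20 N pulling back. I back off half the preload and check that it is at rest.

Emit:
{"method": "jog_arm", "body": {
  "commands": [
    {"fingers": 0,"dp": [0,0,0.1],"rot": [0,0,0]},
    {"fingers": 0,"dp": [0,0,0.1],"rot": [0,0,0]},
    {"fingers": 0,"dp": [0,0,0.1],"rot": [0,0,0]},
    {"fingers": 0,"dp": [0,0,0.1],"rot": [0,0,0]},
    {"fingers": 0,"dp": [0,0,0.1],"rot": [0,0,0]}
  ]
}}

```text
time_s: 15.45
tcp_pos: [0.5011, 0.176, 0.1955]
tcp_rot: [0.001, 0.642, 0.766, -0.0]
contact_force: [7.0, 0.1, -11.0]
opening: 0.0299
```

```bash
python3 -c "
from h import *
go([.5024,.1757,.106],Rd(10));print(abs(robot.get_state()['qd']).max())
d=cams.capture('top')['image'][:,:,::-1]
a=cv2.imread('pics/top0.png')
cv2.imwrite('pics/t14.png',np.vstack([a[80:290,70:600],d[80:290,70:600]]))"
```

```text
t 15.45 tcp [0.5011 0.176  0.1955] dp [-0.05  0.12  8.95] rot [0.01 0.01 0.01] F [  7.    0.1 -11. ] open 0.0299
0.002271903758910803
```

View pics/t14.png

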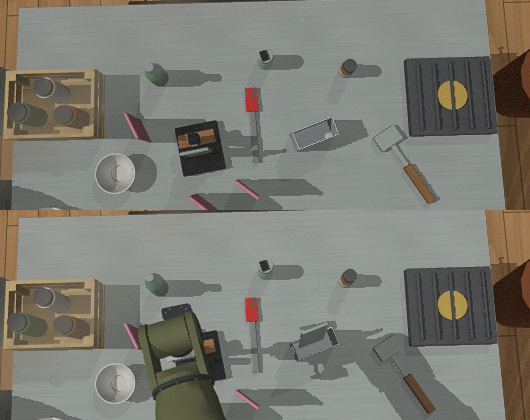

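The before and after top views show every bystander unmoved and the plate in the caddy near (315,343). I hand the job in.

```bash
python3 -c "
from station import robot
print(robot.sign_off())"
```

```text
the job is handed in; nothing more can be done
None
```

I lifted the plate out of its holder and stood it in the caddy, where it leans about 10° on the far rim. I then squeezed the brush's button in and pulled the handle up to the second stop. The job was handed in at 15.5 s with the handle still gripped; no verdict was reported.

**Last checks:**
- **Button:** the fingers closed to 30 mm, the width of the grip, so it was flush.
- **Handle:** it travelled 90 mm and stopped hard. After I eased off, about 11 N of upward pull remained at a 25 N grip setting, with the arm at rest.
- **Plate:** both cameras show it standing in the caddy, let go.
- **Bystanders:** the top view shows no movement in any of them.

**Disagreements:** the two cameras differed by about 1–1.7 pixels (4–6 mm) on the plate's top edge and the caddy. My first grip on the handle was about 1 mm off centre, with roughly 10 N of side force. I corrected that before pulling, and about 7 N of side force remained at the end.

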